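# Centre a plate under the bridge depth gauge and lower the rod onto it

### The job

Check the side plate on the bridge depth gauge: with the fingertips push the plate across the bench and under the low bar until it is centred beneath the gauge's rod, keeping it flat on the bench, neither lifted nor tipped nor struck against the bridge. Then press the rod's round cap down with a fingertip until the rod stands on the plate, and take the hand away; leave the bowl, the cup and the jar where they stand.

Things in the scene. Friction and masses are not known exactly. Their poses are not given: they have to be found in the camera images.
- plate: White porcelain side plate, loose, about 0.3 kg: 170 mm across the rim, widest at its top, 22 mm high, wall 4 mm, foot 104 mm across. Origin: centre of the underside, z up. Inside, the flat middle (100 mm across) lies 5 mm above the underside. Starts beside the bar: in the bridge's frame y about -170 or +170 mm, x within 20 mm of 0, the bowl at the other side.
- bridge: Steel bridge of the depth gauge, fixed. Origin on the bench midway between the feet, right below the rod; x along the bar, y through the passage, z up. Bar 310 x 20 mm, underside 29, top 49 mm above the bench. Feet at x = +-135 mm, 44 (x) by 60 (y) by 12 mm, leave 226 mm free; posts with nuts to 66 mm. Grey gauge head in the middle, 64 (x) by 26 mm (y), to 115 mm. The bright sheet is flush.
- rod (a joint): Depth rod, 6 mm thick, sliding straight down through the gauge body with about 2.5 N of friction and staying where it is left. Value in m: 0 is fully up (tip 34 mm above the bench, hidden in the bar), growing downward to the stop at 0.034; starts at 0 to 0.005. On the plate's flat middle it stands at 0.029.
- rod_tip (a point): Lower end of the depth rod, on its axis.
- rod_cap (a point): Centre of the top face of the rod's black round cap, 24 mm across and 8 mm thick, 123 mm above the rod's tip; pressed straight down. With the rod fully up it is 157 mm above the bench.
- bowl: White porcelain bowl, 100 mm across and 52 mm high, loose, standing at the other side of the bar from the plate (about 170 mm from it). Bystander. Origin at the centre of its underside.
- cup: White porcelain cup without handle, 72 mm across and 60 mm high, loose, beyond the gauge. Bystander. Origin at the centre of its underside.
- bottle: White plastic jar with a screw cap, 42 mm across and 85 mm high, loose, beyond the gauge. Bystander. Origin at the centre of its underside.
Things that resemble listed ones, but are neither listed nor needed, are in the scene too. Of the things shaped like the plate, the white one is meant.

How it is judged:
By the outcome, as a careful person would: the job done as asked, in the order asked, and still so for the second after the job is handed in, with the robot touching nothing.
It also fails if it takes over 62 s, if anything falls off the work surface, if the arm or the gripper's body presses on something with over 40 N, if the wrist force passes 120 N, or if a joint passes its speed limit or range.

### The arm

A 6-joint arm with a two-finger parallel gripper is mounted at the origin on the work surface. World frame = base frame: x ahead of the robot, y to its left, z up, the work surface at z = 0. Lengths are in m, angles in degrees, forces in N, time in s.
With the tool pointing down it reaches from about 0.3 to 0.75 m from the base axis. Payload 8.5 kg.
Tool frame: the origin (TCP) lies midway between the tips of the shut fingers; the grasp point (between the pads) lies 19 mm behind it; z points along the fingers, y is the direction in which the jaws open and shut (so a half turn about z gives the same grasp; the last joint's range is limited). The gripper opens to 85 mm and grips with 20 to 120 N. Pads are 22 mm wide; open, the fingers measure 114 mm over their backs; the gripper's body (76 mm by 85 mm) begins 54 mm behind the grasp point. The pads swing forward as they close: fully open they stand 13 mm farther back than shut.
Start: joints at [63.638, 21.807, 74.336, -0, 83.858, -12.336], TCP at [0.133, 0.534, 0.231] pointing down, gripper open.
Joint ranges: [-178.18, 178.18], [-50.72, 133.34], [12.68, 142.11], [-81.47, 261.47], [9.98, 163.14], [-165.26, 165.26]. Speed limits (degrees/s): [136.94, 136.94, 180, 180, 180, 180].

### API

Orientations are given as a 3x3 rotation matrix whose columns are the frame's x, y, z axes.
In Python, from rig import env, viewer, ticket gives the robot as it stands. The module is installed in compiled form; this text tells all that it offers.
- The arm moves only by the shell command python3 -m pendant 'ROWS' [FORCE]. ROWS is JSON, a list of rows, each a list of 3 entries, a list of its own where there are three numbers: the shift along the world's x, y, z in mm, then the turn about the world's z in rad, then the opening, from -1 (shut) to 1 (fully open). A call has 1 to 12 rows; each row shifts and turns the pose as measured when the row begins; what a row does not reach is not made up. A row lasts 1/8 s, in which the tool goes at most 62.5 mm and 10.7 degrees, less where a joint would pass 70% of its speed; a pose out of reach is approached as far as the arm can. A call with a gripper value outside its range is refused whole. The fingers move at their own pace and stop on an object; FORCE is the grip in N (left out, the last holds). Time passes only in rows, so rows that do not move let the fingers close. It gives the time, the measured TCP pose, the force and the opening at its end, in the units of the state.
- env.observe(): the state, without advancing time (a new reading comes with each control period).
- viewer.get_image(name): name is "side" or "top" or "wrist"; returns (picture, depth): 400x640x3 uint8, red, green, blue; 400x640 float32, m along the optical axis (not along the pixel's ray), 0 where there is no reading.
- viewer.camera_params(name): a dict with "fx", "fy", "cx", "cy" (pixels), "rvec" (rotation vector, rad) and "tvec" (3), from world to camera coordinates, as OpenCV has them; the wrist camera has in their place "T_tool_cam" (4x4, takes a point from camera to tool coordinates, whose origin is the TCP and whose axes are the flange's). Camera axes: x right, y down, z forward; pixel columns grow to the right and rows downward; lengths in m; the calibration is good to about 2 mm. A picture is of the moment at which its call begins: read the wrist's pose just before it. camera_params takes no time and is no camera call.
- ticket.close_job(): hands the job in, once; it reports no verdict.
The state is a dict: "time_s": time; "q": joint angles; "qvel": joint speeds; "joint_efforts": joint torques, N m; "position": TCP position; "tool_rot": TCP orientation; "ft_force": force on the tool from outside, world axes, zero at the start; "wrist_torque": the same for the moment, N m; "grip_width": finger opening in m.
Only numpy, scipy, OpenCV 4.12 (cv2) and the standard library are available. Lean on these libraries where they do the work, as an engineer would, in place of code of your own. Each camera call takes 0.05 s, during which the arm holds its last target. There are 200 camera calls.

## Working session

There is one attempt and no reset: what is moved stays moved. The work goes in short steps, Python scripts to look and compute and a shell command to move; the robot and the scene stay as the last step left them, time stands still between calls to the robot, and variables do not carry over. Pictures are saved under pics/ and viewed, about 8 in all and at most 12, crops included, and the job is handed in when it is done.

```bash
mkdir -p pics; cat > h.py <<'E'
import numpy as np, cv2
from rig import env, viewer, ticket
def cam(n):
    p=viewer.camera_params(n); K=np.array([[p['fx'],0,p['cx']],[0,p['fy'],p['cy']],[0,0,1]])
    if 'rvec' in p:
        R=cv2.Rodrigues(np.array(p['rvec'],float))[0]; t=np.array(p['tvec'],float).ravel()
        return K,R.T,-R.T@t      # K, cam->world rot, centre
    s=env.observe(); T=np.array(p['T_tool_cam']); Rt=np.array(s['tool_rot'])
    return K,Rt@T[:3,:3],np.array(s['position'])+Rt@T[:3,3]
def ray(c,uv,z):
    K,R,o=c; uv=np.atleast_2d(np.array(uv,float)); d=np.c_[uv,np.ones(len(uv))]@np.linalg.inv(K).T@R.T
    return o+d*((z-o[2])/d[:,2])[:,None]
def proj(c,P):
    K,R,o=c; q=(np.atleast_2d(P)-o)@R@K.T; return q[:,:2]/q[:,2:]
def save(n,im): cv2.imwrite('pics/'+n,im[:,:,::-1])
E
python3 - <<'E'
from h import *
for n in('top','side'):
    c=cam(n); im,d=viewer.get_image(n); save(n+'0.png',im); np.savez(n+'0.npz',im=im,d=d); print(n,c[2].round(3),c[1][:,2].round(2),c[0][0,0])
print(env.observe())
E
```

```text
top [ 0.328 -0.125  1.281] [ 0.18  0.   -0.98] 406.7513170875153
side [-0.605 -0.413  1.006] [ 0.78  0.18 -0.6 ] 512.6159895751183
{'time_s': 0.1, 'q': array([ 6.36398581e+01,  2.18373480e+01,  7.43775552e+01, -6.71755380e-04,
        8.38582745e+01, -1.23347120e+01]), 'qvel': array([-0.14177412, -0.10275206,  0.0021265 , -0.06553595,  0.03723524,
       -0.08993322]), 'joint_efforts': array([ 4.00437828e-03, -4.49221301e+01, -2.31654453e+01, -1.34601319e-04,
        3.77516815e-03, -4.30887326e-05]), 'position': array([0.13317488, 0.53337408, 0.23078829]), 'tool_rot': array([[-9.70188490e-01,  2.42350951e-01, -5.56642926e-04],
       [ 2.42351450e-01,  9.70187844e-01, -1.14956524e-03],
       [ 2.61449972e-04, -1.25019818e-03, -9.99999184e-01]]), 'ft_force': array([ 0.15852475, -0.04314782, -0.56103245]), 'wrist_torque': array([0.02425757, 0.02613627, 0.00729568]), 'grip_width': 0.08563118966301941}
```

View pics/top0.png

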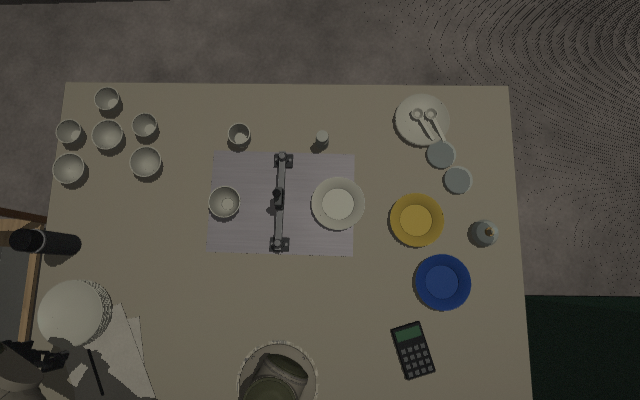

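View pics/side0.png

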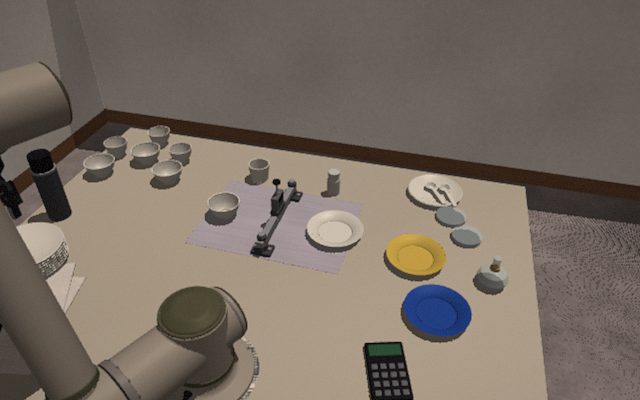

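The top picture has up = +x and right = −y. Candidates for the plate: white at (338,204) on the sheet beside the bar, white with spoons at (421,118), yellow at (415,220), blue at (442,282), and the white stack at (72,312). I choose (338,204): it is white, stands beside the bar, and the bowl is at (224,202) on the other side. Next I measure and check it in a close crop.

```bash
python3 - <<'E'
from h import *
f=np.load('top0.npz'); im,d=f['im'],f['d']; c=cam('top')
K,R,o=c; v,u=np.mgrid[:400,:640]
P=np.stack([(u-K[0,2])/K[0,0]*d,(v-K[1,2])/K[1,1]*d,d],-1)@R.T+o
np.save('P0.npy',P)
hsv=cv2.cvtColor(im,cv2.COLOR_RGB2HSV)
for p in [(338,204),(330,240),(338,185),(224,202),(278,195),(239,134),(321,138)]: print(p,im[p[1],p[0]],P[p[1],p[0]].round(3))
roi=np.zeros((400,640),bool); roi[150:260,205:370]=1
# bar: points 40-60mm high, close to bar
for lo,hi in((.04,.056),(.09,.2)):
    m=roi&(P[...,2]>lo)&(P[...,2]<hi)&(abs(u-280)<16)
    q=P[m]; print(lo,len(q),q.mean(0).round(4),q.min(0).round(3),q.max(0).round(3))
    if lo<.05: print(cv2.fitLine(q[:,:2].astype(np.float32),cv2.DIST_HUBER,0,.01,.01).ravel())
cr=cv2.resize(im[140:270,200:380],None,fx=4.4,fy=4.4,interpolation=cv2.INTER_CUBIC); cr=np.clip(cr*1.5,0,255).astype(np.uint8); save('crop0.png',cr)
E
```

```text
(338, 204) [135 134 119] [ 0.537 -0.176  0.005]
(330, 240) [119 113 113] [ 0.423 -0.151  0.003]
(338, 185) [110 107  95] [ 0.597 -0.175  0.01 ]
(224, 202) [127 125 111] [0.539 0.187 0.007]
(278, 195) [26 24 23] [ 0.537 -0.     0.153]
(239, 134) [125 123 110] [0.767 0.15  0.003]
(321, 138) [118 117 105] [ 0.729 -0.12   0.084]
0.04 427 [0.5377 0.0047 0.049 ] [ 0.388 -0.011  0.041] [0.698 0.019 0.056]
[ 0.9996889  -0.02494017  0.53770167  0.00471418]
0.09 174 [0.5394 0.0036 0.1221] [ 0.515 -0.007  0.091] [0.569 0.017 0.16 ]
```

View pics/crop0.png

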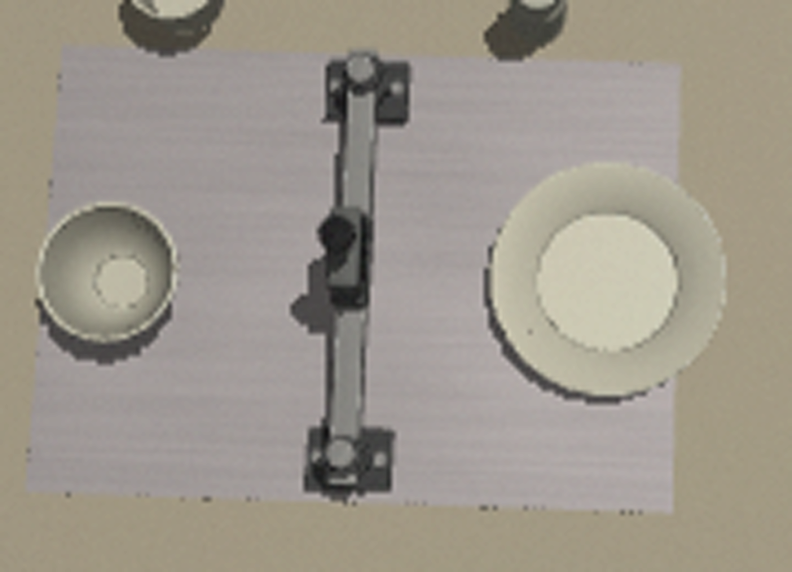

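The crop shows the plain white plate centred at (607,280), its flat middle clearly visible. The cap is at (337,234), the bar runs (362,75)–(340,455), and the bowl is at (107,272). Now exact numbers.

```bash
python3 - <<'E'
from h import *
f=np.load('top0.npz'); im=f['im']; c=cam('top'); P=np.load('P0.npy'); v,u=np.mgrid[:400,:640]
def circ(m,z,name):
    cs=cv2.findContours(m.astype(np.uint8),cv2.RETR_EXTERNAL,cv2.CHAIN_APPROX_NONE)[0]; k=max(cs,key=cv2.contourArea)[:,0]
    w=ray(c,k,z)[:,:2]; A=np.c_[2*w,np.ones(len(w))]; s=np.linalg.lstsq(A,(w**2).sum(1),rcond=None)[0]
    print(name,s[:2].round(4),'r',np.sqrt(s[2]+s[:2]@s[:2]).round(4))
box=lambda x,y,r:(abs(u-x)<r)&(abs(v-y)<r)
b=im.astype(int)
circ(box(338,204,34)&(b[...,0]-b[...,2]>8)&(b[...,0]>60)&(np.hypot(P[...,0]-.537,P[...,1]+.175)<.1)&(P[...,2]>.0035),.022,'plate')
circ(box(338,204,34)&(b[...,0]>=128)&(P[...,2]<.0075),.005,'middle')
circ(box(224,202,24)&(P[...,2]>.006),.052,'bowl')
circ(box(277,193,9)&(P[...,2]>.14),.155,'cap')
n=P[box(280,160,12)&(P[...,2]>.057)&(P[...,2]<.075)]; s=P[box(278,243,12)&(P[...,2]>.057)&(P[...,2]<.075)]
print('nuts',n.mean(0).round(4),s.mean(0).round(4),(n.mean(0)+s.mean(0))/2)
h=P[box(280,198,16)&(P[...,2]>.105)&(P[...,2]<.12)]; print('head',h.mean(0).round(4),h.min(0),h.max(0))
E
```

```text
plate [ 0.5383 -0.1744] r 0.083
middle [ 0.5381 -0.1743] r 0.0472
bowl [0.5343 0.1768] r 0.0483
cap [0.5428 0.005 ] r 0.0108
nuts [0.6778 0.0017 0.0634] [0.4078 0.0077 0.0629] [0.54279127 0.0047141  0.063166  ]
head [0.5385 0.0045 0.1088] [ 0.51521092 -0.00682504  0.10503645] [0.56930893 0.0164262  0.11712303]
```

Everything agrees: the rod axis from the cap is (0.5428, 0.0050) and from the nuts' midpoint (0.5428, 0.0047). The plate is at (0.538, −0.174), so it has to go about +4.5 mm in x and +179 mm in y. I'll push with open fingers spread along x, from y ≈ −0.30.

```bash
python3 -m pendant '[[[36,-36,0],-0.169,1],[[36,-36,0],-0.169,1],[[36,-36,0],-0.169,1],[[36,-36,0],-0.169,1],[[36,-36,0],-0.169,1],[[36,-36,0],-0.169,1],[[36,-36,0],-0.169,1],[[36,-36,0],-0.169,1]]'
python3 -m pendant '[[[12,-55,0],0,1],[[12,-55,0],0,1],[[12,-55,0],0,1],[[12,-55,0],0,1],[[12,-55,0],0,1],[[12,-55,0],0,1],[[12,-55,0],0,1],[[12,-55,0],0,1],[[12,-55,0],0,1],[[0,0,0],0,1]]'
```

```text
time_s: 1.1
position: [0.4258, 0.2367, 0.2285]
tool_rot: [[0.064, 0.998, -0.005], [0.998, -0.064, 0.001], [0.0, -0.005, -1.0]]
ft_force: [0.3, 0.6, -0.2]
grip_width: 0.0852
time_s: 2.35
position: [0.5353, -0.2779, 0.2244]
tool_rot: [[0.07, 0.997, -0.01], [0.998, -0.07, 0.004], [0.003, -0.011, -1.0]]
ft_force: [-1.2, 1.1, 0.6]
grip_width: 0.0855
```

```bash
python3 -m pendant '[[[4,-27,-15],0.045,1],[[0,0,-50],0,1],[[0,0,-50],0,1],[[0,0,-45],0,1],[[0,0,-30],0,1],[[0,0,0],0,1]]'
python3 - <<'E'
from h import *
im,d=viewer.get_image('wrist'); save('w1.png',np.clip(im*1.4,0,255).astype(np.uint8)); s=env.observe(); print(s['position'],s['ft_force'])
E
```

```text
time_s: 3.1
position: [0.5384, -0.3003, 0.0292]
tool_rot: [[0.021, 1.0, -0.011], [1.0, -0.021, 0.005], [0.005, -0.011, -1.0]]
ft_force: [1.1, 0.4, 0.5]
grip_width: 0.0855
[ 0.53911073 -0.30091053  0.03068684] [ 0.21937119  0.6997161  -0.16983393]
```

View pics/w1.png

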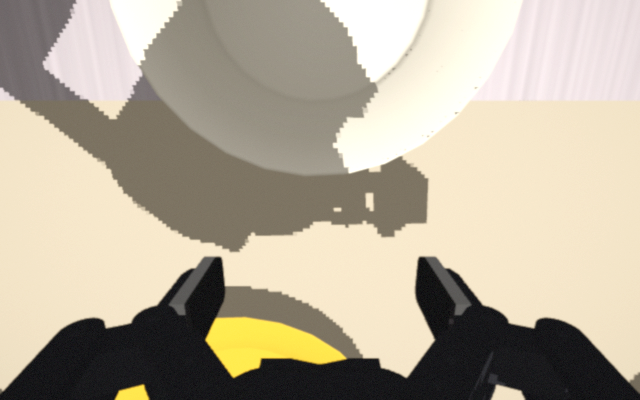

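The wrist view shows the white plate's rim (lowest at (315,175)) centred between the open fingers at (215,260) and (425,260). The yellow plate is behind, below (260,320), clear of the tips. Going down.

```bash
python3 -m pendant '[[[0,8,-20],0,1],[[0,4,-8],0,1],[[0,0,-4],0,1],[[0,0,0],0,1]]'
python3 - <<'E'
from h import *
im,d=viewer.get_image('wrist'); c=cam('wrist'); K,R,o=c
P=[(((u-K[0,2])/K[0,0]*d[v,u],(v-K[1,2])/K[1,1]*d[v,u],d[v,u])@R.T+o).round(4) for u,v in((214,262),(426,262),(214,262+6),(426,268))]; print(*P)
print(env.observe()['position'])
E
```

```text
time_s: 3.65
position: [0.5419, -0.2898, 0.0043]
tool_rot: [[0.02, 1.0, -0.001], [1.0, -0.02, -0.003], [-0.003, -0.001, -1.0]]
ft_force: [-1.3, -0.0, 1.0]
grip_width: 0.0857
[ 0.4984 -0.278   0.0263] [ 0.5847 -0.28    0.0258] [ 0.4987 -0.2798  0.0281] [ 0.584  -0.2812  0.0285]
[ 0.54196841 -0.28996278  0.00445733]
```

```bash
python3 -m pendant '[[[-2,0,-6],0,1],[[0,0,-3],0,1],[[0,10,0],0,1],[[0,10,0],0,1],[[0,8,0],0,1],[[0,8,0],0,1],[[0,8,0],0,1],[[0,8,0],0,1],[[0,8,0],0,1],[[0,8,0],0,1],[[0,0,0],0,1]]'
python3 - <<'E'
from h import *
im,d=viewer.get_image('top'); save('top2.png',np.clip(im[130:280,190:430]*1.4,0,255).astype(np.uint8).repeat(3,0).repeat(3,1)); np.savez('top2.npz',im=im,d=d)
s=env.observe(); print(s['position'],s['ft_force'])
E
```

```text
time_s: 5.08
position: [0.5401, -0.2175, -0.0041]
tool_rot: [[0.019, 1.0, 0.0], [1.0, -0.019, -0.005], [-0.005, 0.001, -1.0]]
ft_force: [0.6, -0.1, 0.1]
grip_width: 0.0853
[ 0.54019671 -0.21778214 -0.00410943] [-0.07779197  0.13918377  0.23450973]
```

View pics/top2.png

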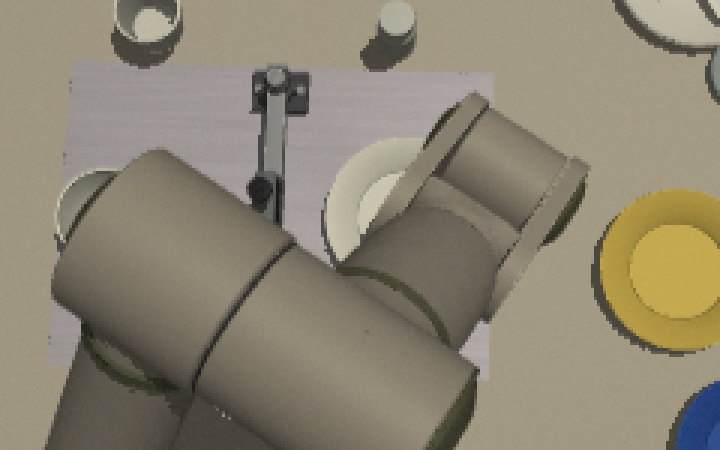

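The top crop shows the plate's left arc (leftmost ≈ (325,215)) moving toward the bar, with the arm hiding the rest. I'll fit a fixed-radius circle to the visible arc.

```bash
cat >> h.py <<'E'
from scipy.optimize import least_squares
def plate_fit(im,d,c,guess,lo=.0035,win=.11,hi=.026):
    """rim circle (r 85 mm at z 22 mm) from the points standing above the bench"""
    K,R,o=c; v,u=np.mgrid[:400,:640]
    P=np.stack([(u-K[0,2])/K[0,0]*d,(v-K[1,2])/K[1,1]*d,d],-1)@R.T+o; b=im.astype(int)
    m=(P[...,2]>lo)&(P[...,2]<hi)&(b[...,0]-b[...,2]>8)&(np.hypot(P[...,0]-guess[0],P[...,1]-guess[1])<win)
    m=cv2.morphologyEx(m.astype(np.uint8),cv2.MORPH_OPEN,np.ones((3,3)))
    k=np.concatenate(cv2.findContours(m,cv2.RETR_EXTERNAL,cv2.CHAIN_APPROX_NONE)[0])[:,0]
    w=ray(c,k,.022)[:,:2]; w=w[abs(np.hypot(*(w-guess).T)-.084)<.012]
    f=least_squares(lambda p:np.hypot(w[:,0]-p[0],w[:,1]-p[1])-.0835,guess,loss='soft_l1',f_scale=.001)
    r=abs(f.fun); return f.x.round(4),len(w),np.median(r).round(4)
E
python3 - <<'E'
from h import *
c=cam('top')
for n,g in(('top0',(.538,-.174)),('top2',(.54,-.134))):
    f=np.load(n+'.npz'); print(n,plate_fit(f['im'],f['d'],c,np.array(g)))
E
```

```text
top0 (array([ 0.5383, -0.1737]), 156, np.float64(0.0009))
top2 (array([ 0.5408, -0.1341]), 66, np.float64(0.001))
```

```bash
python3 -m pendant '[[[0.5,6,0],0,1],[[0.2,9,0],0,1],[[0.2,9,0],0,1],[[0.2,9,0],0,1],[[0.2,9,0],0,1],[[0.2,9,0],0,1],[[0.2,9,0],0,1],[[0.2,9,0],0,1],[[0.2,9,0],0,1],[[0.2,7,0],0,1],[[0,4,0],0,1],[[0,0,0],0,1]]'
python3 - <<'E'
from h import *
im,d=viewer.get_image('top'); np.savez('top3.npz',im=im,d=d)
s=env.observe(); p=s['position']; print(p,s['ft_force'],plate_fit(im,d,cam('top'),p[:2]+[0,.0834]))
E
```

```text
time_s: 6.62
position: [0.5426, -0.1228, -0.004]
tool_rot: [[0.02, 1.0, 0.001], [1.0, -0.02, -0.005], [-0.005, 0.001, -1.0]]
ft_force: [-0.2, -1.0, -0.7]
grip_width: 0.0857
[ 0.54262321 -0.12290088 -0.00401659] [ 0.08757195 -1.05387511 -0.19443121] (array([ 0.5429, -0.0415]), 27, np.float64(0.003))
```

```bash
python3 -m pendant '[[[0,7,0],0,1],[[0,8,0],0,1],[[0,8,0],0,1],[[0,7,0],0,1],[[0,5,0],0,1],[[0,3,0],0,1],[[0,0,0],0,1]]'
python3 - <<'E'
from h import *
s=env.observe(); print(s['position'],s['ft_force'])
im,d=viewer.get_image('wrist'); np.savez('w4.npz',im=im,d=d); a=np.clip(im*1.2,0,255).astype(np.uint8)
im2,d2=viewer.get_image('side'); b=np.clip(cv2.resize(im2[150:290,180:380],(640,448))*1.5,0,255).astype(np.uint8)
save('c4.png',cv2.resize(np.vstack([a[:260],b]),(540,597)))
E
```

```text
time_s: 7.55
position: [0.5426, -0.0824, -0.004]
tool_rot: [[0.02, 1.0, 0.001], [1.0, -0.02, -0.006], [-0.006, 0.001, -1.0]]
ft_force: [1.0, -1.3, 0.6]
grip_width: 0.0855
[ 0.54260595 -0.08238318 -0.00402032] [ 0.99882383 -1.29948283  0.58095409]
```

View pics/c4.png

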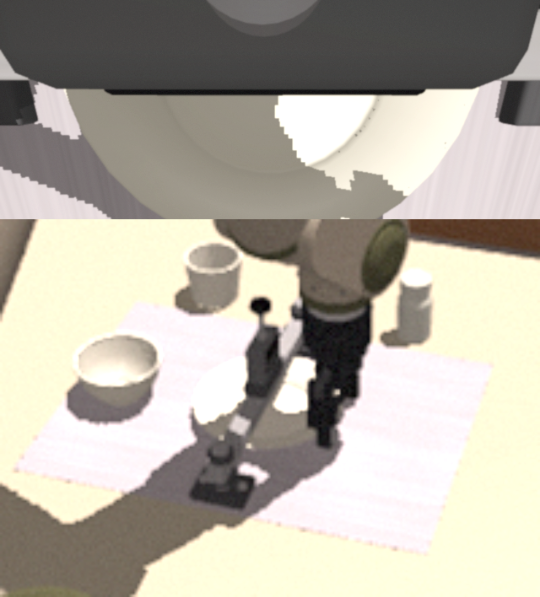

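The plate is flat under the bar and still in both fingers; the bowl, cup and jar are untouched. One last few-mm nudge, then I back off, lift clear and measure with the arm out of view.

```bash
python3 -m pendant '[[[0,2,0],0,1],[[0,1.5,0],0,1],[[0,0,0],0,1],[[0,-4,0],0,1],[[0,-12,0],0,1],[[0,-25,0],0,1],[[0,0,15],0,1],[[0,0,45],0,1],[[0,-30,60],0,1],[[0,-40,55],0,0],[[0,-50,40],0,-1],[[0,-50,20],0,-1]]'
python3 -m pendant '[[[0,-50,0],0,-1],[[0,-50,0],0,-1],[[0,0,0],0,-1]]'
python3 - <<'E'
from h import *
im,d=viewer.get_image('top'); np.savez('top5.npz',im=im,d=d); im2,d2=viewer.get_image('side'); np.savez('side5.npz',im=im2,d=d2)
s=env.observe(); p=s['position']; print(p,s['ft_force'],plate_fit(im,d,cam('top'),np.array([.543,.005])))
g=lambda a:np.clip(a*1.5,0,255).astype(np.uint8)
save('c5.png',np.vstack([g(cv2.resize(im[140:270,190:390],(460,299))),g(cv2.resize(im2[160:290,180:380],(460,299)))]))
E
```

```text
time_s: 9.15
position: [0.5402, -0.2836, 0.2313]
tool_rot: [[0.016, 1.0, -0.0], [1.0, -0.016, -0.004], [-0.004, -0.0, -1.0]]
ft_force: [0.4, 0.0, -0.4]
grip_width: 0.0319
time_s: 9.52
position: [0.5392, -0.3885, 0.236]
tool_rot: [[0.018, 1.0, 0.004], [1.0, -0.018, -0.008], [-0.007, 0.004, -1.0]]
ft_force: [-0.1, -0.2, -0.3]
grip_width: 0.0001
[ 0.53994211 -0.3854763   0.23656247] [ 1.0467547  -0.29280077 -0.4392004 ] (array([0.5412, 0.0049]), 111, np.float64(0.002))
```

View pics/c5.png

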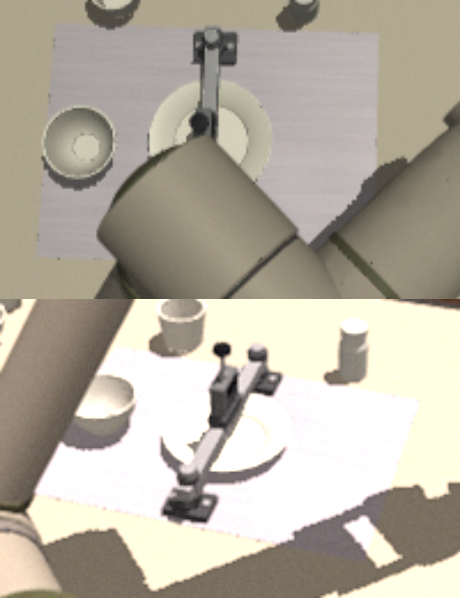

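```bash
python3 - <<'E'
from h import *
def fit2(n,cn,g):
    f=np.load(n); im,d=f['im'].astype(int),f['d']; c=cam(cn); K,R,o=c; v,u=np.mgrid[:400,:640]
    P=np.stack([(u-K[0,2])/K[0,0]*d,(v-K[1,2])/K[1,1]*d,d],-1)@R.T+o
    m=(P[...,2]>.0035)&(P[...,2]<.026)&(im[...,0]-im[...,2]>8)&(np.hypot(P[...,0]-g[0],P[...,1]-g[1])<.11)
    m=cv2.morphologyEx(m.astype(np.uint8),cv2.MORPH_OPEN,np.ones((3,3)))
    tall=cv2.dilate((P[...,2]>.03).astype(np.uint8),np.ones((7,7)))
    k=np.concatenate(cv2.findContours(m,cv2.RETR_EXTERNAL,cv2.CHAIN_APPROX_NONE)[0])[:,0]; k=k[tall[k[:,1],k[:,0]]==0]
    w=ray(c,k,.022)[:,:2]; p=np.array(g)
    for R_ in(.083,.0835,.0845):
        q=p
        for t in(.012,.006,.004):
            s=w[abs(np.hypot(*(w-q).T)-R_)<t]; q=least_squares(lambda x:np.hypot(*(s-x).T)-R_,q,loss='soft_l1',f_scale=.001).x
        a=np.degrees(np.arctan2(*(s-q).T[::-1])); h=np.histogram(a,np.arange(-180,181,45))[0]
        print(n,R_,q.round(4),len(s),np.median(abs(np.hypot(*(s-q).T)-R_)).round(4),h)
fit2('top0.npz','top',(.538,-.174)); fit2('side0.npz' if 0 else 'side5.npz','side',(.543,.005)); fit2('top5.npz','top',(.543,.005)); fit2('side0.npz','side',(.538,-.174))
E
```

```text
top0.npz 0.083 [ 0.5383 -0.1737] 140 0.0008 [19 16 18 19 19 14 17 18]
top0.npz 0.0835 [ 0.5383 -0.1737] 138 0.0008 [19 16 17 18 19 14 17 18]
top0.npz 0.0845 [ 0.5384 -0.1738] 131 0.0018 [19 15 14 17 18 14 16 18]
side5.npz 0.083 [0.5424 0.0014] 70 0.0008 [16 10  8 11  1  8 13  3]
side5.npz 0.0835 [0.5428 0.0016] 68 0.0008 [16 10  8 10  1  6 14  3]
side5.npz 0.0845 [0.5439 0.002 ] 64 0.0014 [16 10  9  7  1  4 13  4]
top5.npz 0.083 [0.5425 0.004 ] 67 0.0014 [ 0  6 12 13 14 20  2  0]
top5.npz 0.0835 [0.5419 0.0041] 65 0.0016 [ 0  6 11 13 14 19  2  0]
top5.npz 0.0845 [0.5406 0.0038] 59 0.002 [ 0  3 10 13 14 18  1  0]
side0.npz 0.083 [ 0.5363 -0.1768] 126 0.0009 [22 14 13 17 20 13  9 18]
side0.npz 0.0835 [ 0.5364 -0.1767] 125 0.0012 [22 14 13 17 19 13  9 18]
side0.npz 0.0845 [ 0.5375 -0.1758] 113 0.0018 [22 14 14 16 10 10  9 18]
```

Fits: the top view gives the plate at (0.542, 0.004) against the rod at (0.543, 0.005), so it is centred within about 1–2 mm. The side view shows the same once its own constant offset is taken out. Now the cap, with shut fingers.

```bash
python3 -m pendant '[[[0,52,0],0,-1],[[1,52,0],0,-1],[[1,52,0],0,-1],[[1,52,0],0,-1],[[0,52,0],0,-1],[[0,52,0],0,-1],[[0,45,0],0,-1],[[0,25,0],0,-1],[[0,0,0],0,-1],[[0,0,0],0,-1]]'
```

```text
time_s: 10.88
position: [0.5358, 0.0231, 0.2419]
tool_rot: [[-0.001, 1.0, 0.009], [1.0, 0.001, -0.005], [-0.005, 0.009, -1.0]]
ft_force: [-0.1, -0.6, -0.2]
grip_width: 0.0002
```

```bash
python3 -m pendant '[[[7,-18,-20],0,-1],[[0,0,-30],0,-1],[[0,0,-15],0,-1],[[0,0,-5],0,-1],[[0,0,0],0,-1]]'
```

```text
time_s: 11.5
position: [0.5427, 0.0009, 0.1713]
tool_rot: [[0.003, 1.0, 0.011], [1.0, -0.003, -0.006], [-0.006, 0.011, -1.0]]
ft_force: [-0.3, 0.0, -0.3]
grip_width: 0.0
```

```bash
python3 -m pendant '[[[0,3.5,-4],0,-1],[[0,0.4,-3],0,-1],[[0,0,0],0,-1]]'
python3 - <<'E'
from h import *
im,d=viewer.get_image('side'); im2,_=viewer.get_image('wrist')
c=cam('side'); x=proj(c,env.observe()['position'])[0].astype(int); print(x,env.observe()['position'])
g=lambda a:np.clip(a*1.5,0,255).astype(np.uint8)
save('c6.png',np.vstack([g(cv2.resize(im[x[1]-40:x[1]+40,x[0]-60:x[0]+60],(480,320))),cv2.resize(im2,(440,275)).repeat(1,0)[:, :][:,:440] if 0 else g(cv2.resize(im2,(480,270)))]))
E
```

```text
time_s: 11.88
position: [0.5431, 0.0049, 0.1652]
tool_rot: [[0.003, 1.0, 0.013], [1.0, -0.003, -0.006], [-0.006, 0.013, -1.0]]
ft_force: [0.3, -1.1, 0.4]
grip_width: 0.0003
[275 177] [0.54322744 0.00480548 0.16537719]
```

View pics/c6.png

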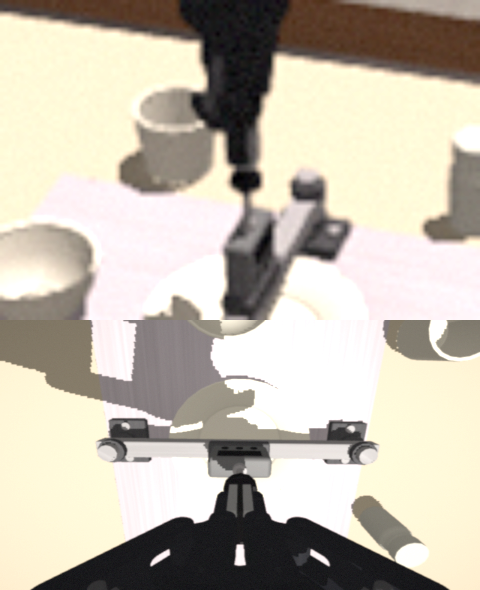

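The tip stands right above the black cap at (245,180) in the upper half, and lines up with it in the wrist view. I'll press in small steps and watch the force.

```bash
python3 -m pendant '[[[0,0,-4],0,-1],[[0,0,-4],0,-1],[[0,0,-4],0,-1],[[0,0,-4],0,-1],[[0,0,-3],0,-1]]'; python3 -m pendant '[[[0,0,-4],0,-1],[[0,0,-4],0,-1],[[0,0,-2],0,-1]]';python3 -m pendant '[[[0,0,-2],0,-1],[[0,0,0],0,-1]]'
```

```text
time_s: 12.6
position: [0.5434, 0.0048, 0.1457]
tool_rot: [[0.004, 1.0, 0.015], [1.0, -0.003, -0.006], [-0.006, 0.015, -1.0]]
ft_force: [-0.4, -0.5, 2.5]
grip_width: 0.0001
time_s: 12.98
position: [0.5434, 0.0048, 0.135]
tool_rot: [[0.004, 1.0, 0.015], [1.0, -0.003, -0.006], [-0.006, 0.015, -1.0]]
ft_force: [-1.0, -0.3, 1.6]
grip_width: -0.0005
time_s: 13.22
position: [0.5434, 0.0048, 0.1327]
tool_rot: [[0.004, 1.0, 0.014], [1.0, -0.003, -0.006], [-0.006, 0.014, -1.0]]
ft_force: [0.7, 0.5, -0.5]
grip_width: 0.0001
```

```bash
python3 -m pendant '[[[0,0,-1.5],0,-1],[[0,0,-1],0,-1]]'; python3 -m pendant '[[[0,0,-1],0,-1]]';python3 -m pendant '[[[0,0,-0.7],0,-1]]';python3 -m pendant '[[[0,0,-0.5],0,-1]]'
```

```text
time_s: 13.48
position: [0.5434, 0.0048, 0.1302]
tool_rot: [[0.004, 1.0, 0.014], [1.0, -0.003, -0.006], [-0.006, 0.014, -1.0]]
ft_force: [-0.2, 0.7, 3.0]
grip_width: -0.0001
time_s: 13.6
position: [0.5434, 0.0048, 0.1292]
tool_rot: [[0.003, 1.0, 0.014], [1.0, -0.003, -0.006], [-0.006, 0.015, -1.0]]
ft_force: [-0.7, 0.6, 2.2]
grip_width: -0.0002
time_s: 13.72
position: [0.5434, 0.0048, 0.1284]
tool_rot: [[0.003, 1.0, 0.015], [1.0, -0.003, -0.006], [-0.006, 0.015, -1.0]]
ft_force: [-0.2, -0.2, 2.8]
grip_width: -0.0003
time_s: 13.85
position: [0.5435, 0.0048, 0.128]
tool_rot: [[0.004, 1.0, 0.015], [1.0, -0.003, -0.007], [-0.006, 0.015, -1.0]]
ft_force: [-1.2, -0.3, 5.2]
grip_width: -0.0002
```

```bash
python3 -m pendant '[[[0,0,-0.5],0,-1]]';python3 -m pendant '[[[0,0,-0.3],0,-1]]'
```

```text
time_s: 13.98
position: [0.5435, 0.0048, 0.1279]
tool_rot: [[0.003, 1.0, 0.015], [1.0, -0.003, -0.007], [-0.007, 0.015, -1.0]]
ft_force: [-2.9, -0.1, 8.9]
grip_width: -0.0001
time_s: 14.1
position: [0.5435, 0.0048, 0.128]
tool_rot: [[0.003, 1.0, 0.015], [1.0, -0.003, -0.007], [-0.007, 0.015, -1.0]]
ft_force: [-1.7, 0.4, 4.8]
grip_width: -0.0003
```

The rod stopped at TCP z = 0.128, exactly the expected stand height (0.123 + 0.005), and the force rose to 9 N. Now I lift straight up and take the hand well away.

```bash
python3 -m pendant '[[[0,0,3],0,-1],[[0,0,15],0,-1],[[0,0,45],0,-1],[[0,0,45],0,-1],[[0,-50,0],0,-1],[[-20,-55,0],0,-1],[[-25,-55,0],0,-1],[[-30,-50,0],0,-1],[[-35,-45,0],0,-1],[[-40,-45,0],0,-1],[[-40,-45,0],0,-1],[[-40,-45,0],0,-1]]'
python3 -m pendant '[[[-40,-40,0],0,-1],[[-40,-40,0],0,-1],[[0,0,0],0,-1],[[0,0,0],0,-1]]'
python3 - <<'E'
from h import *
im,d=viewer.get_image('top'); c=cam('top'); np.savez('top7.npz',im=im,d=d); im2,d2=viewer.get_image('side')
K,R,o=c; v,u=np.mgrid[:400,:640]; P=np.stack([(u-K[0,2])/K[0,0]*d,(v-K[1,2])/K[1,1]*d,d],-1)@R.T+o
m=(np.hypot(P[...,0]-.543,P[...,1]-.005)<.016)&(P[...,2]>.12); print('cap',m.sum(),np.median(P[m],0).round(4))
print('plate',plate_fit(im,d,c,np.array([.543,.005])))
P0=np.load('P0.npy')
for n,x,y,r,z in(('bowl',224,202,24,.03),('cup',239,134,17,.03),('jar',321,138,14,.05)):
    for Q in(P0,P):
        k=(abs(u-x)<r)&(abs(v-y)<r)&(Q[...,2]>z)&(Q[...,2]<.1); print(n,k.sum(),Q[k].mean(0).round(4))
g=lambda a:np.clip(a*1.5,0,255).astype(np.uint8)
save('c7.png',np.vstack([g(cv2.resize(im[140:270,190:390],(460,299))),g(cv2.resize(im2[160:290,180:380],(460,299)))]))
E
```

```text
time_s: 15.6
position: [0.3066, -0.3938, 0.2386]
tool_rot: [[-0.004, 1.0, 0.016], [1.0, 0.004, -0.008], [-0.008, 0.016, -1.0]]
ft_force: [0.8, -0.7, -0.3]
grip_width: 0.0002
time_s: 16.1
position: [0.2208, -0.4785, 0.2379]
tool_rot: [[0.002, 1.0, 0.015], [1.0, -0.002, -0.007], [-0.007, 0.015, -1.0]]
ft_force: [0.1, 0.1, 0.1]
grip_width: -0.0004
cap 55 [0.5439 0.0052 0.1277]
plate (array([0.5443, 0.0044]), 147, np.float64(0.0014))
bowl 313 [0.5409 0.1871 0.0444]
bowl 307 [0.5407 0.1873 0.0448]
cup 219 [0.7551 0.1428 0.0502]
cup 225 [0.7551 0.1429 0.0495]
jar 168 [ 0.7322 -0.1219  0.0777]
jar 166 [ 0.7323 -0.1218  0.0781]
```

View pics/c7.png

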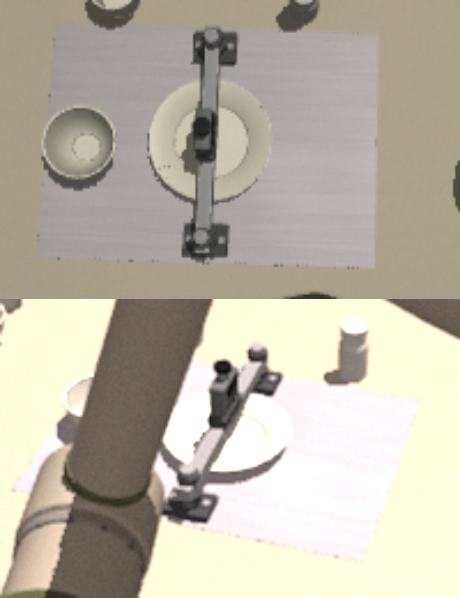

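The plate is centred under the rod, the cap is down at z 0.128, and the bystanders have not moved. Handing in.

```bash
python3 -c "from rig import ticket; print(ticket.close_job())"
```

```text
the job is handed in; nothing more can be done
None
```

The job is done and handed in at about 16 s of the 62 s allowed. I pushed the white plate flat under the bar with both open fingertips, pressed the rod's cap with the shut fingers, and took the hand away.

| Check | Measured | Expected |
|---|---|---|
| Plate centre | (0.544, 0.004) | rod axis (0.543, 0.005), so off by about 1.5 mm |
| Cap height | 0.1277 m | 0.128 m with the rod on the plate |
| Bowl, cup and jar | moved less than 0.3 mm | unmoved |

- **Rod:** it stopped at 0.128 m, where the force rose to 9 N. Sliding it down had taken about 2–3 N.
- **Push forces:** wrist readings between push moves stayed within about 1.3 N, with no sign of striking the bridge.
- **Disagreement:** the side camera's plate position differs from the top camera's by about 3 mm. It did so by about the same amount before the push, so I put it down to calibration. The plate fit with the arm partly in view was also 1–2 mm looser than the final one.

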